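# Slide the battery box into its charging bay and switch the charger on

### The job

The tall, heavy battery box stands on its steel sled in front of its charging bay. Without lifting it, gripping it or touching its carrying handle, push it low down near its base so that it slides and does not tip, into the bay until it is fully home and the spring catch has snapped shut behind it. Only then press the green-barred end of the rocker switch on the charger right down to switch it on, and leave everything else on the bench where it is.

Things in the scene. Friction and masses are not known exactly. Their poses are not given: they have to be found in the camera images.
- battery: battery box, 1.2 kg, 120 mm wide (y), 180 tall, on a yellow sled 120 long (x). Grey case at x = -16 to +60 mm, its orange lid overhangs by 7 mm from 144 mm up; behind it a low step and the sled's 44 mm tall push rail. Origin: centre of the underside; z up; +x out of the face with two copper plates, which enters the bay first. Pushed above about 60 mm it tips; low it slides (7 N; to 20 N near home)
- carry_handle: black handle bow on the battery's lid (88 mm long along y, 12 mm thick, rising 32 mm above the lid); origin on the lid's centre, 180 mm above the bench. Not to be touched
- push_face (a point): middle of the outer (back, -x) face of the sled's yellow push rail, 25 mm above the bench, 60 mm behind the battery's origin. The rail is 120 mm wide and reaches from 6 to 44 mm above the bench; the lid begins 37 mm in front of this face, the tall case 44 mm
- charging_bay: bay screwed to the bench. Origin on the bench, where the battery's origin stands when fully home; +x into the bay, y to the left, z up. Two guides 34 mm tall with white inner faces at y = +-62 mm from x = -96 to +80 mm, flared outward by 25 degrees to y = +-84 mm at x = -143 mm. Rubber buffers stop the battery 3.5 mm past home. Docked, the battery's x lies along the bay's x
- bay_mouth (a point): middle of the flared mouth of the bay, on the bench (bay x = -143 mm)
- charger_case (a point): middle of the charger's top, 85 mm above the bench, fixed to the bay: green case, 134 (bay x) x 90 mm (bay y), on the left of the guides as one looks into the bay (bay y +115 to +205 mm, x -97 to +37 mm); the rocker switch is on its near part, cooling fins 12 mm tall on its far part
- catch (a joint): spring catch of bent steel with a yellow tab, in the right guide (bay -y): 0 = closed (nose 12 mm inside the guide face, top 29 mm up); grows in rad as the passing battery pushes it outward (to about 0.4). Its spring (2 N) snaps it shut behind the push rail, at bay x = -63 mm, once the battery's origin has come within about 2 mm of home. Needs no touching
- terminals (a joint): sprung copper terminal block at the rear of the bay: 0 = free, pressed in by the battery, in m; about 0.005 to 0.0115 when the box is home; its spring gives 3 to 6 N
- charger_switch (a joint): paddle rocker switch on top of the charger, 60 x 28 mm, black, rocking about the bay's y axis: 0 = off (far end, with the green bar, stands up), 0.36 rad = on (far end pressed right down). Takes about 4 N at the green-barred end and stays where it is left
- switch_pivot (a point): middle of the rocker switch, on its axis, 95 mm above the bench; fixed to the bay
- switch_on_end (a point): top surface of the rocker's green-barred (far, bay +x) end, 22 mm from the axis; 104 mm above the bench when off, about 96 mm when on
- tape_measure: bystander: yellow tape measure, 36x82x68 mm; origin centre of its underside
- screwdriver_green: bystander: short green screwdriver, 25x150x23 mm, lying; origin centre of its underside
- paint_tin: bystander: blue paint tin, 86x86x91 mm; origin centre of its underside
- screw_jar: bystander: white jar with blue lid, 75x80x102 mm; origin centre of its underside
- pliers: bystander: red pliers, 54x183x13 mm, lying; origin centre of its underside
- masking_tape: bystander: roll of masking tape, 105x105x25 mm; origin centre of its underside

How it is judged:
On the way, in this order (a step that is already met when the one before it is completed fails the run):
1. the battery box stands fully home, square and upright in the bay with the catch closed behind it (x of battery in the frame of charging_bay above -0.0055 m and value of joint catch below 0.08 rad and value of joint terminals above 0.003 m and angle between battery's own z axis and vertical below 0.05 rad), for 0.2 s.
2. the charger is switched on (value of joint charger_switch above 0.27 rad), for 0.1 s.
At the end, for the whole second after the job is handed in: The battery box stands upright (3 degrees) and at rest in the bay, at most 5.5 mm short of the bay's origin, within 6 mm sideways and 5 degrees, terminals pressed in over 3 mm; the catch is closed behind it (below 0.08 rad) and the rocker switch is on (above 0.27 of 0.36 rad) (all of step 1 and x of battery in the frame of charging_bay below 0.008 m and y of battery in the frame of charging_bay between -0.006 and 0.006 m and angle between the x axis of battery and the x axis of charging_bay, either way round below 0.09 rad and linear speed of battery below 0.01 m/s and value of joint charger_switch above 0.27 rad); the robot touches nothing.
It fails at once if the battery box tips by more than 10 degrees (angle between battery's own z axis and vertical above 0.175 rad).
It fails at once if the battery box is lifted off the bench (more than 12 mm) (height (world z) of battery above 0.012 m).
It fails at once if the carrying handle is touched by the robot (contact force between any of the fingers, the arm and carry_handle above 1 N).
It fails at once if the charger is switched on before the battery is home (value of joint charger_switch above 0.18 rad and x of battery in the frame of charging_bay below -0.02 m).
It fails at once if another thing on the bench is shifted by more than 30 mm (distance of any of tape_measure, screwdriver_green, paint_tin, screw_jar, pliers, masking_tape from where it was at the start of the episode above 0.03 m).
It also fails if it takes over 58 s, if anything falls off the work surface, if the arm or the gripper's body presses on something with over 40 N, if the wrist force passes 120 N, or if a joint passes its speed limit or range.

### The arm

A 6-joint arm with a two-finger parallel gripper is mounted at the origin on the work surface; the furniture and walls round the work are solid. World frame = base frame: x ahead of the robot, y to its left, z up, the work surface at z = 0. Lengths are in m, angles in rad, forces in N, time in s.
With the tool pointing down it reaches from about 0.35 to 0.975 m from the base axis. Payload 4.9 kg.
Tool frame: the origin (TCP) lies on the mounting face of the last link; the fingertips stand 173 mm ahead of it and the grasp point (between the pads) lies 155 mm ahead of it (tcp_to_grasp is the distance from the TCP to the grasp point, in m); z points along the fingers, y is the line along which they close (so a half turn about z gives the same grasp; the last joint's range is limited). The gripper opens to 85 mm and grips with 20 to 120 N. Pads are 22 mm wide; open, the fingers measure 114 mm over their backs; the gripper's body (76 mm by 85 mm) begins 54 mm behind the grasp point. The pads swing forward as they close: fully open they stand 13 mm farther back than shut.
Start: joints at [-1.262, 0.053, 1.613, -0, 1.476, -0.119], TCP at [0.259, -0.569, 0.405] pointing down, gripper open.
Joint ranges: [-3.01, 3.01], [-1.01, 2.22], [0.06, 2.58], [-1.02, 4.17], [0.09, 2.62], [-3.14, 3.14]. Speed limits (rad/s): [2.57, 2.57, 3.14, 3.14, 3.14, 3.14].

### API

Orientations are given as a rotation vector (axis times angle).
In Python, from station import get_obs, get_image, calibration, finish_job, tcp_to_grasp gives the robot as it stands. The module is installed in compiled form; this text tells all that it offers.
- The arm moves only by the tool arm_command, never from a script. Its argument "plan" is a list that holds one entry, the list of rows, each a list of 6 numbers: the shift along the tool's x, y, z in cm, then the turn, a rotation vector about the tool's x, y, z in rad. A call has 1 to 12 rows; each row is the pose to reach, as a shift and turn from the pose commanded when the call began, along the tool's axes at that moment; what a row does not reach only later rows make up. A row lasts 1/12 s, in which the tool goes at most 41.7 mm and 7.16 degrees, less where a joint would pass 70% of its speed; a pose out of reach is approached as far as the arm can. A call with a gripper value outside its range is refused whole. "gripper" is the closure, from -1 (fully open) to 1 (shut), set as the call begins (left out, the last holds). The fingers move at their own pace and stop on an object; "force" is the grip in N (left out, the last holds). Time passes only in rows, so rows that repeat a pose let the fingers close. It gives the time, the measured TCP pose, the force, the opening and the grip force at its end, in the units of the state.
- get_obs(): the state, without advancing time (a new reading comes with each control period).
- get_image(name): name is "side" or "top"; returns (picture, depth): 400x640x3 uint8, blue, green, red; 400x640 float32, m along the optical axis (not along the pixel's ray), 0 where there is no reading.
- calibration(name): a dict with "fx", "fy", "cx", "cy" (pixels), "pose" (4x4, takes a point from camera to world coordinates). Camera axes: x right, y up, looking along -z (the intrinsics and any distortion apply to the point x, -y, -z); pixel columns grow to the right and rows downward; lengths in m; the calibration is good to about 2 mm. A picture is of the moment at which its call begins. calibration takes no time and is no camera call.
- finish_job(): hands the job in; it is judged then, once.
The state is a dict: "t": time; "q": joint angles; "dq": joint speeds; "effort": joint torques, N m; "tool_pos": TCP position; "tool_rot": TCP orientation; "contact_force": force on the tool from outside, world axes, zero at the start; "wrist_torque": the same for the moment, N m; "opening": finger opening in m; "grip_force": force on a finger pad.
Only numpy, scipy, OpenCV 4.12 (cv2) and the standard library are available. Lean on these libraries where they do the work, as an engineer would, in place of code of your own. Each camera call takes 0.05 s, during which the arm holds its last target. There are 200 camera calls.

## Working session

There is one attempt and no reset: what is moved stays moved. The work goes in short steps, Python scripts to look and compute and a tool call to move; the robot and the scene stay as the last step left them, time stands still between calls to the robot, and variables do not carry over. Pictures are saved under pics/ and viewed, at most 10 in all, crops included, and the job is handed in when it is done.

Besides the shell and the picture viewer there is one more tool, called after ">>>" in YAML: its name, and indented under it one key for each argument. arm_command: Moves the arm, as the interface text tells. Its arguments: {"type":"object","properties":{"plan":{"type":"array"},"gripper":{"type":"number"},"force":{"type":"number"}},"required":["plan"]}

```bash
mkdir -p pics; cat > h.py <<'E'
import numpy as np,cv2
from station import *
def grab(n,save=None):
    im,d=get_image(n)
    np.savez(f'{n}.npz',im=im,d=d)
    if save: cv2.imwrite(f'pics/{save}.png',im)
    return im,d
def pt(n,u,v,d=None,z=None):
    c=calibration(n);P=np.array(c['pose'])
    r=np.array([(u-c['cx'])/c['fx'],-(v-c['cy'])/c['fy'],-1.])
    if z is not None:
        w=P[:3,:3]@r; return P[:3,3]+w*(z-P[2,3])/w[2]
    return P[:3,:3]@(r*d)+P[:3,3]
E
python3 - <<'E'
from h import *
for n in('top','side'):
    im,d=grab(n,n+'0'); c=calibration(n);print({k:(np.round(v,3).tolist()) for k,v in c.items()})
o=get_obs();print(o['t'],o['tool_pos'],o['tool_rot'],tcp_to_grasp)
E
```

```text
{'fx': 484.732, 'fy': 484.732, 'cx': 310.079, 'cy': 191.275, 'pose': [[-0.026, 0.994, -0.111, 0.343], [-1.0, -0.026, -0.002, 0.012], [-0.005, 0.11, 0.994, 1.644], [0.0, 0.0, 0.0, 1.0]]}
{'fx': 424.337, 'fy': 424.337, 'cx': 329.708, 'cy': 201.757, 'pose': [[-0.999, 0.035, -0.022, 0.463], [-0.038, -0.541, 0.84, 1.176], [0.017, 0.84, 0.542, 0.88], [0.0, 0.0, 0.0, 1.0]]}
0.1 [ 0.25921829 -0.56844511  0.40360082] [-3.06823026e+00 -6.66503964e-01  2.69966366e-04] 0.1547
```

```bash
ls pics
```

```text
side0.png
top0.png
```

View pics/top0.png

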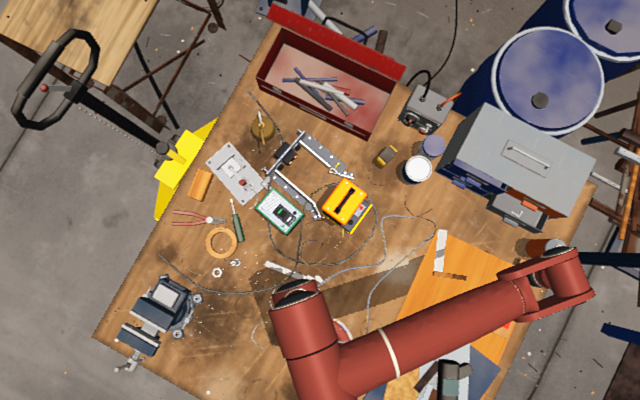

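View pics/side0.png

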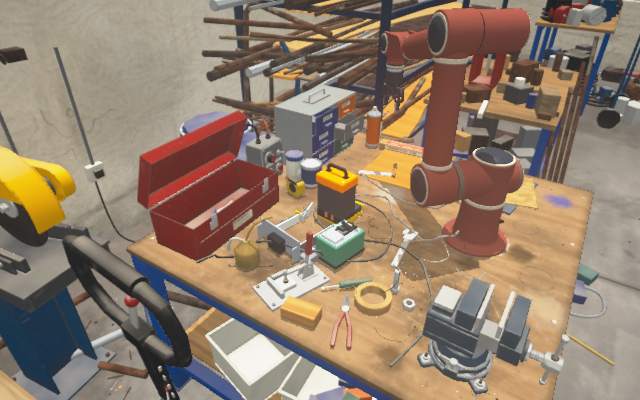

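The top view shows the battery near (346,205), the bay up and to the left of it around (300,165), and the charger at (280,210). The paint tin and screw jar are near (420,165), with the tape measure at (386,155). In the side view the box stands at (337,195). I'll enlarge the crop.

```bash
python3 - <<'E'
from h import *
a=np.load('top.npz');im=a['im'][115:255,235:405]
c=cv2.resize(im,None,fx=4.2,fy=4.2,interpolation=cv2.INTER_CUBIC)
for i in range(0,170,20): cv2.putText(c,str(235+i),(int(i*4.2),10),0,.4,(255,255,255),1);cv2.line(c,(int(i*4.2),12),(int(i*4.2),20),(255,255,255),1)
for i in range(5,140,20): cv2.putText(c,str(115+i),(0,int(i*4.2)),0,.4,(255,255,255),1)
cv2.imwrite('pics/top1.png',c)
a=np.load('side.npz');im=a['im'][140:290,240:400]
c=cv2.resize(im,None,fx=4,fy=4,interpolation=cv2.INTER_CUBIC)
for i in range(0,160,20): cv2.putText(c,str(240+i),(int(i*4),10),0,.4,(255,255,255),1)
for i in range(0,150,20): cv2.putText(c,str(140+i),(0,int(i*4)),0,.4,(255,255,255),1)
cv2.imwrite('pics/side1.png',c)
E
```

```text
(no output)
```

View pics/top1.png

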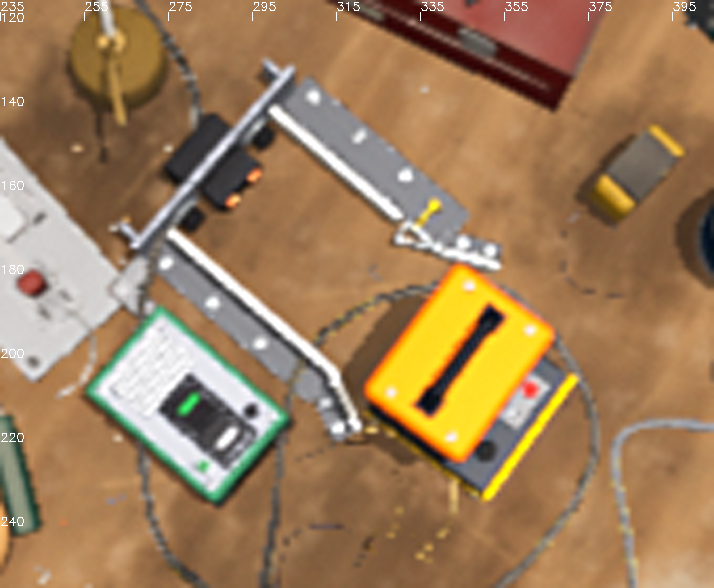

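View pics/side1.png

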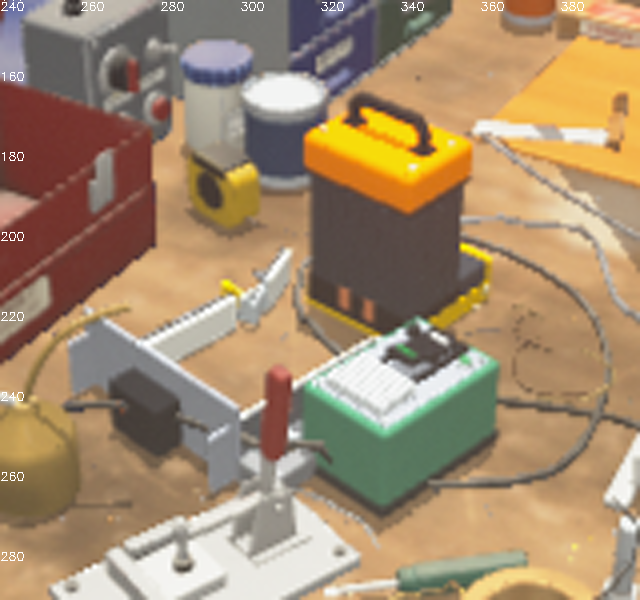

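The enlarged top crop (scale 4.2, offset 235,115) gives these positions:
- **Lid corners:** about (460,264), (555,330), (460,462), (365,388).
- **Rail back edge:** (577,375) to (487,497).
- **Charger corners:** (158,308), (290,415), (218,502), (88,390).
- **Guide inner edges:** (170,232) to (335,370) on the left, (272,110) to (400,222) on the right.
- **Green bar:** (190,403).

The side crop shows the box upright, turned relative to the bay.

```bash
cat >> h.py <<'E'
def fit(L,W):
    L=np.array(L,float);W=np.array(W,float)[:,:2];a=L-L.mean(0);b=W-W.mean(0)
    th=np.arctan2((a[:,0]*b[:,1]-a[:,1]*b[:,0]).sum(),(a*b).sum())
    R=np.array([[np.cos(th),-np.sin(th)],[np.sin(th),np.cos(th)]])
    t=W.mean(0)-R@L.mean(0); return th,t,np.round((W-(L@R.T+t))*1000,1)
E
python3 - <<'E'
from h import *
def P(x,y,z): return pt('top',235+x/4.2-.0,115+y/4.2,z=z)
ch=[P(*q,.085) for q in[(158,308),(290,415),(218,502),(88,390)]]
L=[(37,115),(-97,115),(-97,205),(37,205)]
th,t,r=fit(np.array(L)/1000,ch);print('bay from charger',th,t,r.tolist())
L2=[(80,62),(-96,62),(80,-62),(-96,-62)]
g=[P(*q,.034) for q in[(176,230),(338,366),(270,114),(397,224)]]
th2,t2,r2=fit(np.array(L2)/1000,g);print('bay guides',th2,t2,r2.tolist())
th3,t3,r3=fit(np.array(L+L2)/1000,ch+g);print('bay all',th3,t3,r3.tolist())
b=[P(*q,.18) for q in[(460,264),(555,330),(460,462),(365,388)]]+[P(577,375,.044),P(487,497,.044)]
Lb=[(67,-67),(-23,-67),(-23,67),(67,67),(-60,-60),(-60,60)]
tb,pb,rb=fit(np.array(Lb)/1000,b);print('bat',tb,pb,rb.tolist())
R=np.array([[np.cos(th3),-np.sin(th3)],[np.sin(th3),np.cos(th3)]])
print('bat in bay',R.T@(pb-t3),tb-th3)
print('bar',P(190,403,.104),R.T@(P(190,403,.104)[:2]-t3))
d=np.load('top.npz')['d']
for q,n in[((190,403),'bar'),((430,330),'lid'),((150,370),'charger'),((320,300),'bench')]:
    u,v=int(235+q[0]/4.2),int(115+q[1]/4.2);print(n,pt('top',u,v,d=d[v,u]))
for n,(u,v) in dict(tape=(386,155),tin=(418,168),jar=(433,146)).items(): print(n,pt('top',u,v,d=d[v,u]))
E
```

```text
bay from charger 0.8510144718505405 [0.59466359 0.03182705] [[-3.6, 1.3], [-0.5, 2.3], [2.1, -0.5], [2.0, -3.1]]
bay guides 0.8991617746984526 [0.59748429 0.03644524] [[-1.2, -12.3], [-4.3, -1.1], [-5.9, -12.5], [11.4, 25.8]]
bay all 0.8823959032963605 [0.59739241 0.03631212] [[-3.1, -1.1], [-3.2, 2.5], [1.2, 1.9], [4.4, -3.5], [-2.8, -12.1], [-3.6, -2.8], [-6.2, -10.7], [13.4, 25.8]]
bat 0.9077252671646137 [ 0.46071526 -0.1052879 ] [[-10.7, 3.2], [-5.3, 7.2], [6.9, -3.5], [6.5, -7.8], [1.0, 0.3], [1.6, 0.6]]
bat in bay [-0.19618384  0.01559186] 0.02532936386825313
bar [0.4535485  0.11225639 0.104     ] [-0.03273545  0.15933296]
bar [0.45658235 0.11293724 0.10431249]
lid [ 0.49816392 -0.06606646  0.18056406]
charger [0.4816397  0.14621115 0.0833158 ]
bench [0.54325819 0.01228472 0.00360555]
tape [ 0.63229922 -0.23792827  0.06548919]
tin [ 0.58286319 -0.33649964  0.08674506]
jar [ 0.65180639 -0.38603294  0.09828275]
```

```bash
cat >> h.py <<'E'
def cloud(n='top',box=(235,115,405,255)):
    a=np.load(n+'.npz');u0,v0,u1,v1=box
    u,v=np.meshgrid(np.arange(u0,u1),np.arange(v0,v1));d=a['d'][v0:v1,u0:u1]
    c=calibration(n);Pm=np.array(c['pose'])
    X=np.stack([(u-c['cx'])/c['fx']*d,-(v-c['cy'])/c['fy']*d,-d],-1)
    return X@Pm[:3,:3].T+Pm[:3,3],a['im'][v0:v1,u0:u1]
def rect(W):
    (c,s,an)=cv2.minAreaRect((W[:,:2]*1000).astype(np.float32));return np.round(c,1),np.round(s,1),round(np.deg2rad(an),4)
E
python3 - <<'E'
from h import *
X,im=cloud();z=X[...,2];h=cv2.cvtColor(im,cv2.COLOR_BGR2HSV)
ls=lambda W:(W.mean(0).round(4),np.round(np.arctan(np.diff(np.array([0]))),1))
def near(c,r): return np.hypot(X[...,0]-c[0],X[...,1]-c[1])<r
def line(W):
    vx,vy,x,y=cv2.fitLine(W[:,:2].astype(np.float32),cv2.DIST_HUBER,0,.001,.001).ravel()
    a=np.arctan2(vy,vx); s=W[:,:2]@[vx,vy]; return round(float(a),4),(round(float(x),4),round(float(y),4)),round(float(np.ptp(s)),4),len(W)
lid=(z>.17)&(z<.19)&near((.48,-.08),.12);print('lid',rect(X[lid]),X[lid].mean(0))
hd=(z>.195)&near((.48,-.08),.12);print('handle',line(X[hd]),X[hd].mean(0))
ch=(z>.077)&(z<.094)&near((.46,.12),.12);print('chg',rect(X[ch]))
sw=(z>.094)&near((.46,.12),.12);print('sw',rect(X[sw]))
rail=(h[...,0]>20)&(h[...,0]<35)&(h[...,1]>150)&(h[...,2]>150)&(z<.06)&(z>.03)&near((.42,-.13),.1);print('rail',line(X[rail]),X[rail].mean(0))
g=(z>.025)&(z<.042)&(im.min(-1)>170)
for n,c in(('L',(.53,.03)),('R',(.6,-.04))):
    for a in(0,): m=g&near(c,.12); print(n,line(X[m]),rect(X[m]))
cv2.imwrite('pics/m.png',np.hstack([g*255,rail*255,lid*255,ch*255]).astype(np.uint8))
E
```

```text
lid (array([474. , -88.2]), array([ 89.6, 120.4]), np.float64(0.9011)) [ 0.47283387 -0.08723532  0.17892256]
handle (-0.6572, (0.4723, -0.0865), 0.0837, 112) [ 0.47227267 -0.08654223  0.2086494 ]
chg (array([455.9, 116.5]), array([133.7,  89.6]), np.float64(0.8353))
sw (array([460.6, 114.7]), array([116.3,  75.2]), np.float64(0.9194))
rail (-0.6641, (0.4239, -0.1477), 0.1185, 79) [ 0.4266153  -0.14986281  0.04145212]
L (0.8214, (0.525, 0.0529), 0.215, 174) (array([563.6,   4.3]), array([216. , 149.1]), np.float64(0.7378))
R (0.8978, (0.6128, -0.0493), 0.2106, 164) (array([569.8,  -3.3]), array([210.6, 146.7]), np.float64(0.9349))
```

View pics/m.png

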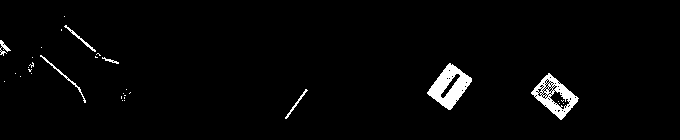

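The masks show both guide edges, the rail, the lid and the charger top cleanly. Next I'll refine the bay with the straight part of the guides.

```bash
python3 - <<'E'
from h import *
X,im=cloud();z=X[...,2]
g=(z>.025)&(z<.042)&(im.min(-1)>150)
th=.835;o=np.array([.5946,.0314])
for it in range(3):
    R=np.array([[np.cos(th),-np.sin(th)],[np.sin(th),np.cos(th)]])
    B=(X[...,:2]-o)@R
    s=[]
    for sg in(1,-1):
        m=g&(abs(B[...,1]-sg*.064)<.012)&(B[...,0]>(-.085 if sg>0 else -.045))&(B[...,0]<.07)
        p=np.polyfit(B[m][:,0],B[m][:,1],1);s.append(p);print(sg,m.sum(),p,np.std(B[m][:,1]-np.polyval(p,B[m][:,0])))
    th+=(s[0][0]+s[1][0])/2
    print(th)
for sg in (1,-1):
    m=g&(abs(B[...,1]-sg*.07)<.03)&(abs(B[...,0])<.2);print(sg,B[m].min(0),B[m].max(0))
b=np.array([.4605,-.105]);print('bat in bay',R.T@(b-o),.907-th)
E
```

```text
1 93 [0.00089198 0.06525253] 0.002113226078963913
-1 86 [-0.00111032 -0.06522728] 0.0023157984302113674
0.8348908327825905
1 93 [0.0010009  0.06525253] 0.0021132262973039546
-1 86 [-0.00100167 -0.06522727] 0.002315798163246115
0.8348904497539849
1 93 [0.00100129 0.06525253] 0.0021132262981142674
-1 86 [-0.00100129 -0.06522727] 0.0023157981623577843
0.8348904484100734
1 [-0.14136645  0.04271842] [0.09198189 0.09621855]
-1 [-0.14022749 -0.08823482] [ 0.10088964 -0.04491449]
bat in bay [-0.19111863  0.00783829] 0.0721095515899266
```

```bash
cat >> h.py <<'E'
from scipy.spatial.transform import Rotation as Ro
O=np.array([.5946,.0314]);TH=.835
def b2w(x,y): c,s=np.cos(TH),np.sin(TH); return O+np.array([c*x-s*y,s*x+c*y])
def w2b(p): c,s=np.cos(TH),np.sin(TH); d=np.asarray(p)[:2]-O; return np.array([c*d[0]+s*d[1],-s*d[0]+c*d[1]])
def tool(yaw,tilt): return Ro.from_euler('z',yaw)*Ro.from_euler('x',np.pi)*Ro.from_euler('y',tilt)
OFF=np.array([.011,0,.173])
def rel(F,yaw,tilt,off=OFF):
    o=get_obs();R0=Ro.from_rotvec(o['tool_rot']);R=tool(yaw,tilt);p=np.array(F)-R.apply(off)
    return np.round(R0.inv().apply(p-o['tool_pos'])*100,2).tolist(),np.round((R0.inv()*R).as_rotvec(),3).tolist(),p.round(3)
def tip(off=OFF):
    o=get_obs();R=Ro.from_rotvec(o['tool_rot']);F=o['tool_pos']+R.apply(off);return w2b(F).round(4),round(F[2],4),R.as_matrix()[:,0].round(3),o['t'],np.round(o['contact_force'],1),round(o['opening'],4)
E
python3 - <<'E'
from h import *
y=.907;f=np.array([.4235,-.1523]);d=np.array([np.cos(y),np.sin(y)])
F=f-.04*d
print(w2b(f)); print(rel([*F,.22],y,.2)); print(rel([*F,.02],y,.2))
E
```

```text
[-0.25101467  0.00354049]
([24.66, -27.12, 1.68], [0.046, 0.196, -0.478], array([ 0.371, -0.219,  0.387]))
([24.65, -27.08, 21.68], [0.046, 0.196, -0.478], array([ 0.371, -0.219,  0.187]))
```

>>> arm_command:
  plan:
    - [[3, -3.4, 0.2, 0, 0.02, -0.05], [6, -6.8, 0.4, 0.01, 0.05, -0.12], [9, -10.2, 0.6, 0.02, 0.08, -0.18], [12, -13.6, 0.8, 0.03, 0.1, -0.24], [15, -17, 1, 0.03, 0.13, -0.3], [18, -20, 1.2, 0.04, 0.15, -0.36], [21, -23.5, 1.4, 0.04, 0.17, -0.42], [24.66, -27.12, 1.68, 0.046, 0.196, -0.478], [24.66, -27.12, 1.68, 0.046, 0.196, -0.478], [24.66, -27.12, 1.68, 0.046, 0.196, -0.478], [24.66, -27.12, 1.68, 0.046, 0.196, -0.478], [24.66, -27.12, 1.68, 0.046, 0.196, -0.478]]
  gripper: -0.18

```text
t: 1.1
tool_pos: [0.3711, -0.2196, 0.3878]
tool_rot: [-2.736, -1.335, -0.274]
contact_force: [0.1, -0.0, 0.3]
opening: 0.0503
grip_force: 0.0
```

```bash
python3 - <<'E'
from h import *
print(tip());y=.907;d=np.array([np.cos(y),np.sin(y)]);F=np.array([.4235,-.1523])-.04*d
print(rel([*F,.02],y,.2))
E
```

```text
(array([-2.912e-01,  1.000e-04]), np.float64(0.2204), array([0.603, 0.773, 0.198]), 1.1, array([ 0.1, -0. ,  0.3]), 0.0503)
([-3.94, -0.06, 19.65], [0.002, 0.001, 0.001], array([ 0.371, -0.219,  0.187]))
```

>>> arm_command:
  plan:
    - [[-0.6, 0, 3, 0, 0, 0], [-1.2, 0, 6, 0, 0, 0], [-1.8, 0, 9, 0, 0, 0], [-2.4, 0, 12, 0, 0, 0], [-3, 0, 15, 0, 0, 0], [-3.5, -0.05, 17.5, 0, 0, 0], [-3.8, -0.06, 19, 0, 0, 0], [-3.94, -0.06, 19.65, 0, 0, 0], [-3.94, -0.06, 19.65, 0, 0, 0]]

```text
t: 1.85
tool_pos: [0.3702, -0.2197, 0.1857]
tool_rot: [-2.734, -1.329, -0.272]
contact_force: [-0.2, 0.3, 1.4]
opening: 0.0505
grip_force: 0.0
```

```bash
python3 - <<'E'
from h import *
print(tip());grab('side');im=np.load('side.npz')['im'][140:290,260:460]
cv2.imwrite('pics/side2.png',cv2.resize(im,None,fx=4,fy=4,interpolation=2))
for x in(-.251,-.23,-.21): print(rel([*b2w(x,.0035 if x<-.25 else .002),.02],.907 if x<-.25 else .835,.2))
E
```

```text
(array([-0.2918,  0.0013]), np.float64(0.0183), array([0.606, 0.771, 0.198]), 1.85, array([-0.2,  0.3,  1.4]), 0.0505)
([3.99, -0.04, 0.8], [0.001, 0.001, -0.001], array([ 0.396, -0.188,  0.187]))
([6.04, -0.06, 1.21], [-0.013, 0.001, 0.069], array([ 0.408, -0.171,  0.187]))
([8.0, 0.08, 1.61], [-0.013, 0.001, 0.069], array([ 0.422, -0.156,  0.187]))
```

View pics/side2.png

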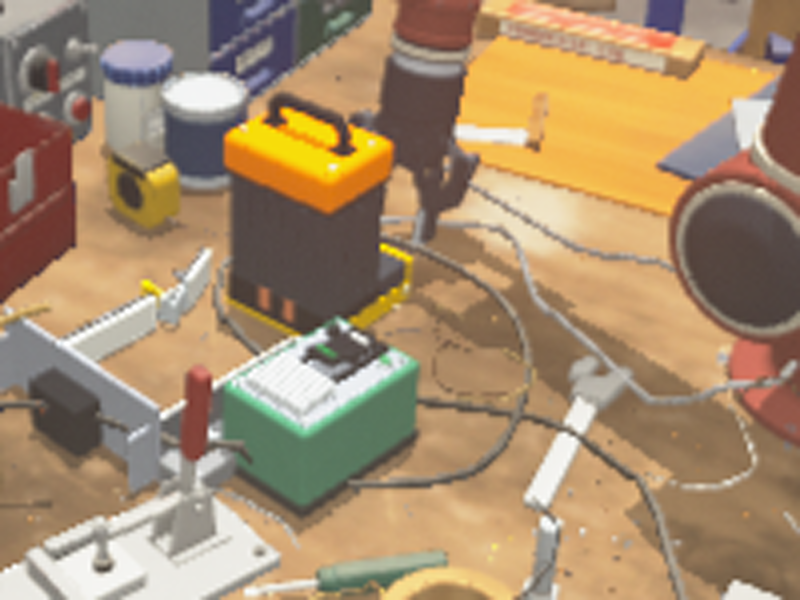

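The gripper hangs behind the rail with its fingertips at about (428,235) in the crop, and it is clear of the lid and handle. I'll approach and start pushing with a gentle turn.

>>> arm_command:
  plan:
    - [[1.2, 0, 0.24, 0, 0, 0], [2.4, -0.02, 0.48, 0, 0, 0], [3.2, -0.03, 0.64, 0, 0, 0], [3.7, -0.04, 0.74, 0, 0, 0], [4.2, -0.04, 0.84, 0, 0, 0], [4.6, -0.04, 0.92, -0.002, 0, 0.01], [5, -0.04, 1, -0.004, 0, 0.02], [5.5, -0.05, 1.1, -0.006, 0, 0.032], [6, -0.03, 1.2, -0.008, 0, 0.044], [6.5, 0, 1.3, -0.01, 0, 0.056], [7, 0.03, 1.4, -0.013, 0.001, 0.069], [7, 0.03, 1.4, -0.013, 0.001, 0.069]]

```text
t: 2.9
tool_pos: [0.4154, -0.1638, 0.1885]
tool_rot: [-2.786, -1.242, -0.276]
contact_force: [-6.4, -4.5, 3.8]
opening: 0.0502
grip_force: 3.4
```

```bash
cat >> h.py <<'E'
def look():
    grab('top');X,im=cloud();z=X[...,2];B=(X[...,:2]-O)@np.array([[np.cos(TH),-np.sin(TH)],[np.sin(TH),np.cos(TH)]])
    hd=(z>.195)&(z<.216)&(abs(B[...,1])<.06)&(B[...,0]>-.22)&(im.max(-1)<110);h=cv2.cvtColor(im,cv2.COLOR_BGR2HSV)
    lid=(z>.17)&(z<.19)&(abs(B[...,1])<.1)&(h[...,1]>150)
    r=rect(np.c_[B[lid],B[lid]]);c=B[lid].mean(0)
    print('lid c',r,'batt from lid mean',c-[.022,0])
E
python3 - <<'E'
from h import *
print(tip());look()
for x in(-.19,-.1,-.07,-.06): print(rel([*b2w(x,.001),.02],.835,.2))
E
```

```text
(array([-0.2203,  0.0016]), np.float64(0.021), array([0.655, 0.73 , 0.196]), 2.9, array([-6.4, -4.5,  3.8]), 0.0502)
lid c (array([-141.5,    2.9]), array([ 89.8, 120.2]), np.float64(0.008)) batt from lid mean [-0.16406324  0.00402713]
([2.91, 0.09, 0.7], [0.001, 0.003, 0.004], array([ 0.436, -0.142,  0.187]))
([11.73, 0.12, 2.47], [0.001, 0.003, 0.004], array([ 0.496, -0.076,  0.187]))
([14.67, 0.13, 3.05], [0.001, 0.003, 0.004], array([ 0.517, -0.053,  0.187]))
([15.66, 0.13, 3.25], [0.001, 0.003, 0.004], array([ 0.523, -0.046,  0.187]))
```

>>> arm_command:
  plan:
    - [[0.8, 0.02, 0.18, 0, 0, 0], [1.6, 0.04, 0.37, 0, 0, 0], [2.4, 0.06, 0.55, 0, 0, 0], [3.2, 0.08, 0.72, 0, 0, 0], [4, 0.1, 0.88, 0, 0, 0], [4.8, 0.1, 1.04, 0, 0, 0], [5.6, 0.1, 1.2, 0, 0, 0], [6.4, 0.1, 1.36, 0, 0, 0], [7.2, 0.1, 1.52, 0, 0, 0], [8, 0.1, 1.68, 0, 0, 0], [8.8, 0.12, 1.84, 0, 0, 0], [9.6, 0.12, 2, 0, 0, 0]]

```text
t: 3.95
tool_pos: [0.4818, -0.0926, 0.1884]
tool_rot: [-2.787, -1.244, -0.272]
contact_force: [-12.4, -11.0, 11.3]
opening: 0.0506
grip_force: 8.1
```

```bash
python3 - <<'E'
from h import *
print(tip());look()
for x in(-.07,-.06): print(rel([*b2w(x,.0),.02],.835,.2))
E
```

```text
(array([-0.1235,  0.0003]), np.float64(0.0208), array([0.655, 0.73 , 0.193]), 3.95, array([-12.4, -11. ,  11.3]), 0.0506)
lid c (array([27.5,  2.2]), array([236. , 119.8]), np.float64(0.009)) batt from lid mean [-0.06766871  0.00259958]
([5.01, 0.07, 1.1], [0.001, 0.003, 0.004], array([ 0.517, -0.054,  0.187]))
([5.99, 0.08, 1.3], [0.001, 0.003, 0.004], array([ 0.524, -0.047,  0.187]))
```

>>> arm_command:
  plan:
    - [[0.6, 0.01, 0.13, 0, 0, 0], [1.2, 0.02, 0.26, 0, 0, 0], [1.8, 0.03, 0.4, 0, 0, 0], [2.4, 0.04, 0.53, 0, 0, 0], [3, 0.05, 0.66, 0, 0, 0], [3.6, 0.06, 0.79, 0, 0, 0], [4.1, 0.06, 0.9, 0, 0, 0], [4.5, 0.06, 0.99, 0, 0, 0], [4.9, 0.06, 1.08, 0, 0, 0], [5.2, 0.07, 1.14, 0, 0, 0], [5.5, 0.07, 1.2, 0, 0, 0], [5.5, 0.07, 1.2, 0, 0, 0]]

```text
t: 5.0
tool_pos: [0.52, -0.0511, 0.1875]
tool_rot: [-2.787, -1.242, -0.274]
contact_force: [-9.3, -8.6, 8.7]
opening: 0.0507
grip_force: 6.2
```

```bash
python3 - <<'E'
from h import *
print(tip());look()
for x in(-.06,-.055): print(rel([*b2w(x,.0),.02],.835,.2))
E
```

```text
(array([-0.0668, -0.0002]), np.float64(0.0199), array([0.656, 0.73 , 0.194]), 5.0, array([-9.3, -8.6,  8.7]), 0.0507)
lid c (array([11.4,  1.1]), array([ 90.3, 119.7]), np.float64(0.0037)) batt from lid mean [-0.01166111  0.00233169]
([0.6, -0.0, 0.13], [0.001, 0.004, 0.004], array([ 0.524, -0.047,  0.187]))
([1.09, -0.0, 0.22], [0.001, 0.004, 0.004], array([ 0.527, -0.043,  0.187]))
```

>>> arm_command:
  plan:
    - [[0.2, 0, 0.04, 0, 0, 0], [0.4, 0, 0.08, 0, 0, 0], [0.6, 0, 0.13, 0, 0, 0], [0.8, 0, 0.17, 0, 0, 0], [1, 0, 0.21, 0, 0, 0], [1.1, 0, 0.23, 0, 0, 0], [1.1, 0, 0.23, 0, 0, 0]]

```text
t: 5.63
tool_pos: [0.527, -0.0436, 0.1875]
tool_rot: [-2.788, -1.244, -0.27]
contact_force: [-14.5, -13.3, 13.4]
opening: 0.0503
grip_force: 9.8
```

```bash
python3 - <<'E'
from h import *
print(tip());look()
E
```

```text
(array([-0.057 , -0.0003]), np.float64(0.0198), array([0.655, 0.731, 0.191]), 5.6333, array([-14.5, -13.3,  13.4]), 0.0503)
lid c (array([21.1,  1. ]), array([ 90.6, 119.5]), np.float64(0.0102)) batt from lid mean [-0.00216364  0.00217561]
```

>>> arm_command:
  plan:
    - [[0.1, 0, 0.02, 0, 0, 0], [0.2, 0, 0.04, 0, 0, 0], [0.3, 0, 0.06, 0, 0, 0], [0.3, 0, 0.06, 0, 0, 0]]

```text
t: 6.02
tool_pos: [0.5291, -0.0416, 0.1875]
tool_rot: [-2.788, -1.245, -0.269]
contact_force: [-15.7, -14.4, 13.9]
opening: 0.0506
grip_force: 10.5
```

```bash
python3 - <<'E'
from h import *
print(tip());look()
E
```

```text
(array([-0.0543, -0.0005]), np.float64(0.0198), array([0.655, 0.731, 0.191]), 6.0167, array([-15.7, -14.4,  13.9]), 0.0506)
lid c (array([61.1,  1.2]), array([119.3, 165.3]), np.float64(1.5701)) batt from lid mean [0.00075982 0.00201337]
```

>>> arm_command:
  plan:
    - [[0.1, 0, 0.02, 0, 0, 0], [0.2, 0, 0.04, 0, 0, 0], [0.2, 0, 0.04, 0, 0, 0]]

```text
t: 6.32
tool_pos: [0.5301, -0.0406, 0.1876]
tool_rot: [-2.789, -1.246, -0.265]
contact_force: [-19.6, -18.3, 16.2]
opening: 0.0504
grip_force: 13.4
```

```bash
python3 - <<'E'
from h import *
print(tip());look();grab('side')
a=np.load('top.npz')['im'][130:200,290:380];b=np.load('side.npz')['im'][180:250,240:330]
cv2.imwrite('pics/c1.png',np.hstack([cv2.resize(q,None,fx=4.4,fy=4.4,interpolation=2) for q in(a,b)]))
E
```

```text
(array([-0.0534, -0.0005]), np.float64(0.0197), array([0.655, 0.732, 0.188]), 6.3167, array([-19.6, -18.3,  16.2]), 0.0504)
lid c (array([24.8,  1.3]), array([ 90.7, 119.1]), np.float64(0.0052)) batt from lid mean [0.00126866 0.00209652]
```

View pics/c1.png

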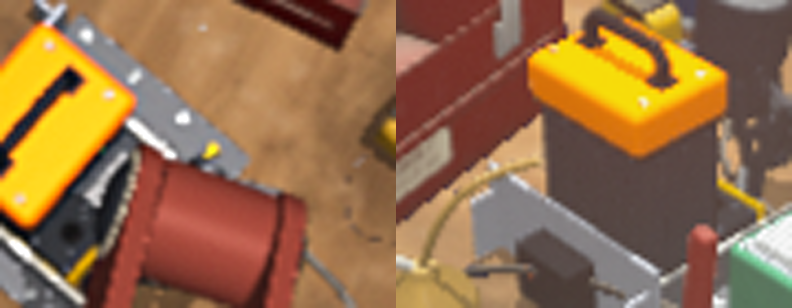

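The arm partly hides the rail, but the yellow tab sits at top pixel (338,164), the same as when it was closed at the start. The box is square, and the force rise shows it is on the buffers. I'll back off and raise.

>>> arm_command:
  plan:
    - [[-0.5, 0, -0.1, 0, 0, 0], [-1.5, 0, -0.3, 0, 0, 0], [-3, 0, -0.6, 0, 0, 0], [-5, 0, -1, 0, 0, 0], [-7, 0, -1.4, 0, 0, 0], [-7, 0, -2, 0, 0, 0], [-6.5, 0, -5, 0, 0, 0], [-5.9, 0, -8, 0, 0, 0], [-5.3, 0, -11, 0, 0, 0], [-4.7, 0, -14, 0, 0, 0], [-4.1, 0, -17, 0, 0, 0], [-3.5, 0, -20, 0, 0, 0]]
  gripper: -0.18

```text
t: 7.42
tool_pos: [0.4811, -0.0922, 0.3774]
tool_rot: [-2.785, -1.239, -0.282]
contact_force: [0.4, -0.3, 0.1]
opening: 0.0501
grip_force: 0.0
```

```bash
python3 - <<'E'
from h import *
print(tip());look()
a=np.load('top.npz')['im'][115:255,235:405]
c=cv2.resize(a,None,fx=4.2,fy=4.2,interpolation=2);cv2.imwrite('pics/top3.png',c)
E
```

```text
(array([-0.1225,  0.001 ]), np.float64(0.2101), array([0.656, 0.728, 0.2  ]), 7.4167, array([ 0.4, -0.3,  0.1]), 0.0501)
lid c (array([59.7,  1.1]), array([160.7, 119.9]), np.float64(0.0046)) batt from lid mean [0.00101615 0.00214256]
```

View pics/top3.png

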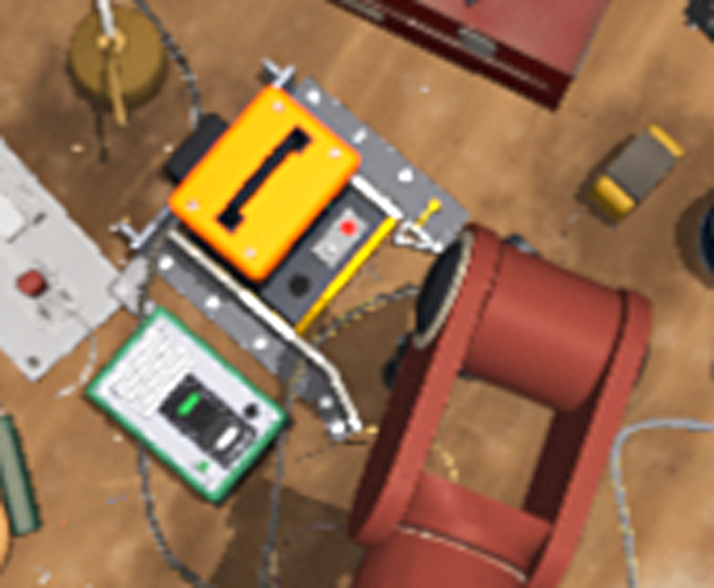

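The catch is closed behind the yellow rail, with its nose at (400,235) and tab at (435,207), and the box is square and home. The rocker's green bar is at (190,403). Next is the switch.

```bash
python3 - <<'E'
from h import *
o=np.array([0,0,.173])
for q in((190,403),(228,438)):
    print(w2b(pt('top',235+q[0]/4.2,115+q[1]/4.2,z=.104 if q[0]<200 else .096)))
for x,y,z in((-.12,.06,.25),(-.1,.158,.25),(-.033,.158,.15)): print(rel([*b2w(x,y),z],.835,0,o))
E
```

```text
[-0.03473205  0.15882999]
[-0.07340476  0.16000655]
([5.42, -5.98, -2.82], [0.012, -0.206, 0.003], array([ 0.47 , -0.017,  0.423]))
([7.42, -15.78, -2.53], [0.012, -0.206, 0.003], array([0.41 , 0.063, 0.423]))
([11.93, -15.89, 8.63], [0.012, -0.206, 0.003], array([0.455, 0.113, 0.323]))
```

>>> arm_command:
  plan:
    - [[1.8, -2, -2, 0.004, -0.07, 0], [3.6, -4, -2.5, 0.008, -0.14, 0], [5.42, -5.98, -2.82, 0.012, -0.206, 0.003], [5.9, -8.5, -2.8, 0.012, -0.206, 0.003], [6.4, -11, -2.7, 0.012, -0.206, 0.003], [6.9, -13.5, -2.6, 0.012, -0.206, 0.003], [7.42, -15.78, -2.53, 0.012, -0.206, 0.003], [8.5, -15.8, 0.3, 0.012, -0.206, 0.003], [9.7, -15.82, 3.1, 0.012, -0.206, 0.003], [10.8, -15.86, 5.9, 0.012, -0.206, 0.003], [11.93, -15.89, 8.63, 0.012, -0.206, 0.003], [11.93, -15.89, 8.63, 0.012, -0.206, 0.003]]
  gripper: 1

```text
t: 8.47
tool_pos: [0.4522, 0.1148, 0.3089]
tool_rot: [-2.859, -1.272, 0.028]
contact_force: [-0.6, 0.1, -0.8]
opening: 0.0002
grip_force: 0.0
```

```bash
python3 - <<'E'
from h import *
o=np.array([0,0,.173]);print(tip(o))
for z in(.11,.094): print(rel([*b2w(-.032,.159),z],.835,0,o))
E
```

```text
(array([-0.0357,  0.1647]), np.float64(0.1359), array([ 0.669,  0.743, -0.011]), 8.4667, array([-0.6,  0.1, -0.8]), 0.0002)
([0.2, 0.3, 2.58], [-0.018, 0.011, 0.002], array([0.455, 0.114, 0.283]))
([0.22, 0.33, 4.18], [-0.018, 0.011, 0.002], array([0.455, 0.114, 0.267]))
```

>>> arm_command:
  plan:
    - [[0.1, 0.15, 0.6, -0.018, 0.011, 0], [0.2, 0.3, 1.2, -0.018, 0.011, 0], [0.2, 0.3, 1.2, -0.018, 0.011, 0], [0.2, 0.3, 1.2, -0.018, 0.011, 0]]

```text
t: 8.8
tool_pos: [0.4566, 0.1127, 0.303]
tool_rot: [2.868, 1.272, 0.013]
contact_force: [0.8, 0.4, 0.3]
opening: 0.0002
grip_force: 0.0
```

```bash
python3 - <<'E'
from h import *
o=np.array([0,0,.173]);print(tip(o))
for z in(.11,.094): print(rel([*b2w(-.032,.159),z],.835,0,o))
E
```

```text
(array([-0.0314,  0.1557]), np.float64(0.13), array([0.671, 0.741, 0.006]), 8.8, array([0.8, 0.4, 0.3]), 0.0002)
([0.03, -0.23, 2.0], [0.007, -0.006, -0.0], array([0.455, 0.114, 0.283]))
([0.02, -0.24, 3.6], [0.007, -0.006, -0.0], array([0.455, 0.114, 0.267]))
```

>>> arm_command:
  plan:
    - [[0.03, -0.2, 1, 0.007, -0.006, 0], [0.03, -0.23, 1.8, 0.007, -0.006, 0], [0.03, -0.23, 2.2, 0.007, -0.006, 0], [0.03, -0.23, 2.5, 0.007, -0.006, 0], [0.03, -0.23, 2.8, 0.007, -0.006, 0], [0.03, -0.23, 3.1, 0.007, -0.006, 0], [0.03, -0.23, 3.3, 0.007, -0.006, 0], [0.03, -0.23, 3.3, 0.007, -0.006, 0]]

```text
t: 9.47
tool_pos: [0.4559, 0.115, 0.2703]
tool_rot: [-2.871, -1.274, -0.002]
contact_force: [-1.0, 3.8, 5.8]
opening: 0.0003
grip_force: 2.7
```

```bash
python3 - <<'E'
from h import *
print(tip(np.array([0,0,.173])))
E
```

```text
(array([-0.0309,  0.159 ]), np.float64(0.0973), array([0.671, 0.741, 0.001]), 9.4667, array([-1. ,  3.8,  5.8]), 0.0003)
```

Contact is at 5.8 N. I'll press on to the stop.

>>> arm_command:
  plan:
    - [[0, 0, 0.1, 0, 0, 0], [0, 0, 0.2, 0, 0, 0], [0, 0, 0.3, 0, 0, 0], [0, 0, 0.3, 0, 0, 0]]

```text
t: 9.8
tool_pos: [0.4562, 0.1151, 0.27]
tool_rot: [-2.871, -1.274, -0.0]
contact_force: [-8.7, 3.0, 20.2]
opening: -0.0001
grip_force: 10.1
```

>>> arm_command:
  plan:
    - [[0, 0, -0.5, 0, 0, 0], [0, 0, -2, 0, 0, 0], [-1, 0, -5, 0, 0, 0], [-4, 0, -8, 0, 0, 0], [-7, 2, -11, 0, 0, 0], [-10, 4, -13, 0, 0, 0], [-13, 6, -14, 0, 0, 0], [-16, 8, -14, 0, 0, 0], [-19, 10, -14, 0, 0, 0], [-19, 12, -14, 0, 0, 0], [-19, 12, -14, 0, 0, 0]]

```text
t: 10.72
tool_pos: [0.4172, -0.1097, 0.406]
tool_rot: [2.874, 1.266, -0.002]
contact_force: [0.5, 0.7, -0.8]
opening: 0.0
grip_force: 0.0
```

```bash
python3 - <<'E'
from h import *
print(tip());look()
a=np.load('top.npz')['im'][115:255,235:405]
cv2.imwrite('pics/top4.png',cv2.resize(a,None,fx=4.2,fy=4.2,interpolation=2))
X,im=cloud();B=np.array([w2b(p) for p in X.reshape(-1,3)]).reshape(*X.shape[:2],2)
for x in np.arange(-.09,.03,.006):
    m=(abs(B[...,0]-x)<.004)&(abs(B[...,1]-.16)<.008);print(round(x,3),X[m][:,2].mean().round(4),end=' ')
E
```

```text
(array([-0.213 ,  0.0366]), np.float64(0.233), array([ 0.675,  0.738, -0.002]), 10.7167, array([ 0.5,  0.7, -0.8]), 0.0)
lid c (array([24.4,  0.9]), array([ 91.4, 120. ]), np.float64(0.0065)) batt from lid mean [0.00096323 0.00223998]
-0.09 0.0849 -0.084 0.0883 -0.078 0.1017 -0.072 0.1046 -0.066 0.1019 -0.06 0.0998 -0.054 0.0995 -0.048 0.0979 -0.042 0.0954 -0.036 0.0946 -0.03 0.0963 -0.024 0.0938 -0.018 0.0895 -0.012 0.091 -0.006 0.0893 0.0 0.091 0.006 0.0922 0.012 0.0899 0.018 0.0896 0.024 0.0894
```

View pics/top4.png

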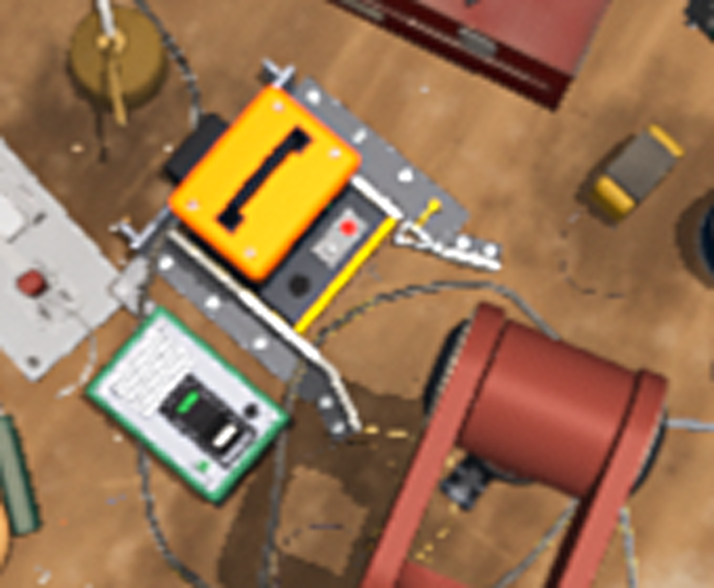

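The picture shows the rocker's near end up (depth 104.6 mm at the white bar) and its green-barred end down (about 95 mm), so the switch is on. The catch is closed behind the rail, and the arm is clear.

```bash
python3 -c "
from station import *
print(finish_job())"
```

```text
the job is handed in; nothing more can be done
None
```

The battery box is fully home in the bay with the catch closed behind it, the charger's rocker switch is on, nothing else on the bench was touched as far as the pictures show, and the job is handed in; no verdict came back.

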